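# Heft two look-alike bottles and put the heavy liquid in the spill tray

### The arm

A 7-joint arm with a two-finger parallel gripper is mounted at the origin on a cart in front of the work surface, level with it; the furniture and walls round the work are solid. World frame = base frame: x ahead of the robot, y to its left, z up, the work surface at z = 0. Lengths are in m, angles in rad, forces in N, time in s.
With the tool pointing down it reaches from about 0.425 to 0.875 m from the base axis. Payload 4.7 kg.
Tool frame: the origin (TCP) lies between the finger pads; the fingertips stand 14 mm ahead of it and the grasp point (between the pads) lies 5 mm behind it; z points along the fingers, y is the line along which they close (so a half turn about z gives the same grasp; the last joint's range is limited). The gripper opens to 87 mm and grips with 3 to 60 N. Pads are 19 mm wide; open, the fingers measure 117 mm over their backs; the gripper's body (75 mm by 190 mm) begins 51 mm behind the grasp point.
Start: joints at [-1.294, 0.321, -0.07, 1.45, 0.023, 1.371, -0.057], TCP at [0.169, 0.628, 0.237] pointing down, gripper open.
Joint ranges: [-2.86, 2.86], [-0.3, 2.09], [-1.38, 1.24], [0.06, 2.45], [-1.56, 4.7], [0.09, 2.05], [-2.69, 2.69]. Speed limits (rad/s): [2.57, 2.57, 3.14, 3.14, 3.14, 3.14, 3.14].

### API

Orientations are given as a rotation vector (axis times angle).
In Python, from bench import ctrl gives the robot as it stands.
- The arm moves only by the tool step_arm, never from a script. Its argument "commands" is a list of rows, each an object with "travel": the shift along the tool's x, y, z in m, a list of three; "turn": the turn, a rotation vector about the tool's x, y, z in degrees, a list of three. A call has 1 to 5 rows; each row is the pose to reach, as a shift and turn from the pose commanded when the call began, along the tool's axes at that moment; what a row does not reach only later rows make up. A row lasts 1/10 s, in which the tool goes at most 50 mm and 8.59 degrees, less where a joint would pass 70% of its speed; a pose out of reach is approached as far as the arm can. A call with a gripper value outside its range is refused whole. "gripper" is the opening, from 0 (shut) to 1 (fully open), set as the call begins (left out, the last holds). The fingers move at their own pace and stop on an object; "force" is the grip in N (left out, the last holds). Time passes only in rows, so rows that repeat a pose let the fingers close. It gives the time, the measured TCP pose, the force, the opening and the grip force at its end, in the units of the state.
- ctrl.get_state(): the state, without advancing time (a new reading comes with each control period).
- ctrl.get_image(name): name is "scene" or "top"; returns the picture (384x512x3 uint8, red, green, blue); there is no depth.
- ctrl.camera_model(name): a dict with "fx", "fy", "cx", "cy" (pixels), "k1" (the pictures are not rectified: a ray, as slopes to the right and down, at radius r is drawn at 1 + k1 r^2 times it, then the intrinsics apply), "R" (3x3) and "t" (3): a world point X has camera coordinates R X + t. Camera axes: x right, y down, z forward; pixel columns grow to the right and rows downward; lengths in m; the calibration is good to about 2 mm. A picture is of the moment at which its call begins. camera_model takes no time and is no camera call.
- ctrl.close_job(): hands the job in; it is judged then, once.
The state is a dict: "time": time; "joint_positions": joint angles; "qd": joint speeds; "joint_torque": joint torques, N m; "position": TCP position; "tool_rot": TCP orientation; "ft_force": force on the tool from outside, world axes, zero at the start; "torque": the same for the moment, N m; "grip_width": opening from 0.0 (shut) to 1.0 (fully open); "grip_force": force on a finger pad.
Only numpy, scipy, OpenCV 4.12 (cv2) and the standard library are available. Lean on these libraries where they do the work, as an engineer would, in place of code of your own. Each camera call takes 0.05 s, during which the arm holds its last target. There are 200 camera calls.

### The job

The two identical small screw-cap bottles standing on the open bench (not those in the blue bin) look alike, but one holds a dense heavy liquid and weighs about three times as much as the other, which holds water. Find by lifting which one is the heavier and stand that one gently and upright inside the square steel spill tray; do not set the lighter one in the tray, but leave it standing upright on the bench.

Things in the scene. Friction and masses are not known exactly. Their poses are not given: they have to be found in the camera images.
- bottle_a: One of two identical round translucent screw-cap bottles with bluish liquid, upright on the bench: 60 mm diameter, 94 mm high, cap (top 22 mm) 52 mm wide. Grip the body 40 to 60 mm above its foot. It weighs about 0.5 kg (dense liquid) or about 0.17 kg (water), within 12 percent; which cannot be seen. Origin: centre of its underside; z up through the cap.
- bottle_b: The other of the two identical bottles: 60 mm diameter, 94 mm high, same look. It weighs about 0.17 kg if bottle_a weighs about 0.5 kg, and the other way round. Origin: centre of its underside; z up through the cap.
- tray: Square open stainless-steel spill tray, fixed to the bench, 140 x 140 mm outside, 22 mm high, walls 4 mm thick with a rolled rim of 6 mm (inside 132 x 132 mm); its floor lies about 4 mm above the bench. Origin: centre of its underside, on the bench; x and y axes along its sides, z up.
Things that resemble listed ones, but are neither listed nor needed, are in the scene too. Leave any green or orange look-alike of the bottle_a alone.

How it is judged:
At the end, for the whole second after the job is handed in: The heavier bottle (the one that rests on the tray with over 3 N) stands at rest on the floor of the tray, upright within 10 degrees, its centre within 45 mm of the tray's centre; the lighter bottle stands at rest on the bench, upright within 10 degrees (((contact force between bottle_a and tray above 3 N and horizontal distance between bottle_a and tray below 0.045 m and height (world z) of each of bottle_a, bottle_b below 0.01 m and angle between each of bottle_a, bottle_b's own z axis and vertical below 0.17 rad and linear speed of each of bottle_a, bottle_b below 0.02 m/s and height (world z) of bottle_b above -0.01 m) or (contact force between bottle_b and tray above 3 N and horizontal distance between bottle_b and tray below 0.045 m and height (world z) of each of bottle_b, bottle_a below 0.01 m and angle between each of bottle_b, bottle_a's own z axis and vertical below 0.17 rad and linear speed of each of bottle_b, bottle_a below 0.02 m/s and height (world z) of bottle_a above -0.01 m))); the robot touches nothing.
It fails at once if the lighter bottle is set down in the tray and let go (it rests there with under 2.5 N) ((contact force between bottle_a and tray between 0.5 and 2.5 N and height (world z) of bottle_a below 0.008 m and horizontal distance between bottle_a and tray below 0.07 m and linear speed of bottle_a below 0.002 m/s and contact force between bottle_a and anything else below 2.5 N and contact force between bottle_a and the fingers below 0.05 N) or (contact force between bottle_b and tray between 0.5 and 2.5 N and height (world z) of bottle_b below 0.008 m and horizontal distance between bottle_b and tray below 0.07 m and linear speed of bottle_b below 0.002 m/s and contact force between bottle_b and anything else below 2.5 N and contact force between bottle_b and the fingers below 0.05 N)).
It fails at once if a bottle is banged into the tray (over 60 N) or let go above it so that it falls more than about 13 mm (unheld over the tray at over 0.5 m/s) (contact force between any of bottle_a, bottle_b and tray above 60 N or (linear speed of bottle_a above 0.5 m/s and contact force between bottle_a and the fingers below 0.1 N and horizontal distance between bottle_a and tray below 0.1 m) or (linear speed of bottle_b above 0.5 m/s and contact force between bottle_b and the fingers below 0.1 N and horizontal distance between bottle_b and tray below 0.1 m)).
It also fails if it takes over 51 s, if anything falls off the work surface, if the arm or the gripper's body presses on something with over 40 N, if the wrist force passes 120 N, or if a joint passes its speed limit or range.

## Working session

There is one attempt and no reset: what is moved stays moved. The work goes in short steps, Python scripts to look and compute and a tool call to move; the robot and the scene stay as the last step left them, time stands still between calls to the robot, and variables do not carry over. Pictures are saved under pics/ and viewed, at most 10 in all, crops included, and the job is handed in when it is done.

Besides the shell and the picture viewer there is one more tool, called after "Emit:" by a JSON object that holds its "api" and its "payload". step_arm: Moves the arm, as the interface text tells. Its arguments: {"type":"object","properties":{"commands":{"type":"array"},"gripper":{"type":"number"},"force":{"type":"number"}},"required":["commands"]}

```bash
mkdir -p pics
python3 - <<'E'
from bench import ctrl
import cv2,numpy as np
for n in("scene","top"):
    im=ctrl.get_image(n); cv2.imwrite(f"pics/{n}0.png",im[:,:,::-1])
    m=ctrl.camera_model(n); print(n,m)
s=ctrl.get_state(); print({k:np.round(v,3) for k,v in s.items()})
E
```

```text
scene {'fx': 396.9389057127301, 'fy': 396.9389057127301, 'cx': 254.99012133890645, 'cy': 187.53038734176357, 'k1': -0.07509702723292369, 'R': array([[-0.64006268, -0.76830038, -0.00585544],
       [-0.41269309,  0.35021849, -0.84085161],
       [ 0.64807729, -0.53578124, -0.54123404]]), 't': array([0.39307707, 0.20424679, 0.60749939])}
top {'fx': 378.3045689087058, 'fy': 378.3045689087058, 'cx': 251.23314858739616, 'cy': 190.212061274073, 'k1': -0.10038194228837954, 'R': array([[-0.05445916, -0.99850176,  0.00533338],
       [-0.97454447,  0.05198764, -0.2180834 ],
       [ 0.21747939, -0.01707425, -0.97591556]]), 't': array([0.1069392 , 0.48849155, 0.9423532 ])}
{'time': np.float64(0.1), 'joint_positions': array([-1.294,  0.322, -0.07 ,  1.452,  0.023,  1.371, -0.057]), 'qd': array([ 0.001,  0.   ,  0.001, -0.005, -0.001, -0.   ,  0.001]), 'joint_torque': array([-0.0000e+00, -4.9257e+01, -4.0600e-01, -3.1340e+01, -6.4000e-02,
        3.9000e-02,  0.0000e+00]), 'position': array([0.169, 0.627, 0.236]), 'tool_rot': array([-4.120e-01, -3.114e+00,  3.000e-03]), 'ft_force': array([0.15 , 0.452, 0.626]), 'torque': array([ 0.021, -0.036, -0.032]), 'grip_force': np.float64(0.0), 'grip_width': np.float64(0.999)}
```

View pics/scene0.png

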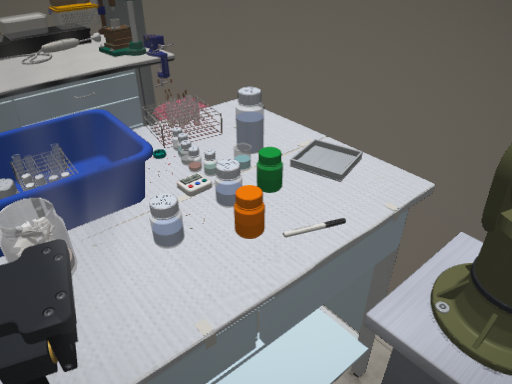

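View pics/top0.png

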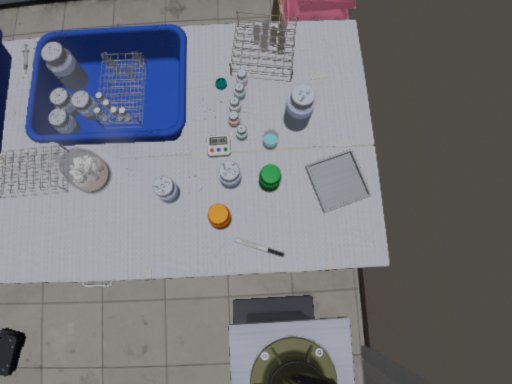

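The scene view shows two translucent white-cap bottles at (167,218) and (228,182). In the top view they are at (165,188) and (230,173). Other similar things are the tall bottle at top (302,100), which is too big, the ones in the blue bin (excluded), green (270,177) and orange (219,215), which are coloured look-alikes, and small vials around (240,100). The tray is at top (337,181). I'll confirm this in an enlarged crop and measure.

```bash
cat > h.py <<'E'
import numpy as np,cv2
from bench import ctrl
def ray(n,u,v):
    m=ctrl.camera_model(n); x=(u-m["cx"])/m["fx"]; y=(v-m["cy"])/m["fy"]
    rd=np.hypot(x,y); r=rd
    for _ in range(20): r=rd/(1+m["k1"]*r*r)
    s=r/rd; d=m["R"].T@np.array([x*s,y*s,1]); return -m["R"].T@m["t"],d
def plane(n,u,v,z):
    c,d=ray(n,u,v); return c+d*(z-c[2])/d[2]
def proj(n,X):
    m=ctrl.camera_model(n); p=m["R"]@np.array(X)+m["t"]; x,y=p[:2]/p[2]; f=1+m["k1"]*(x*x+y*y)
    return np.array([m["fx"]*x*f+m["cx"],m["fy"]*y*f+m["cy"]])
E
python3 - <<'E'
from h import *
t=cv2.imread("pics/top0.png"); s=cv2.imread("pics/scene0.png")
for nm,u,v,z in[("b1",164,184,.094),("b2",229.5,170,.094),("green",270.5,173,.094),("orange",219,212,.094),("tall",303,93,.16)]:
    print(nm,plane("top",u,v,z).round(3))
print("tray",[plane("top",*p,.022).round(3) for p in((306,162),(352,151),(369,198),(323,211))])
a=cv2.resize(t[130:240,140:280],None,fx=4,fy=4,interpolation=2); b=cv2.resize(s[140:250,140:280],None,fx=4,fy=4,interpolation=2)
o=np.hstack([a,b]); o=cv2.resize(o,(800,int(800*o.shape[0]/o.shape[1]))); cv2.imwrite("pics/crop.png",o)
E
```

```text
b1 [0.513 0.302 0.094]
b2 [0.54  0.134 0.094]
green [0.527 0.03  0.094]
orange [0.433 0.164 0.094]
tall [ 0.713 -0.061  0.16 ]
tray [array([ 0.573, -0.076,  0.022]), array([ 0.598, -0.209,  0.022]), array([ 0.462, -0.241,  0.022]), array([ 0.433, -0.11 ,  0.022])]
```

View pics/crop.png

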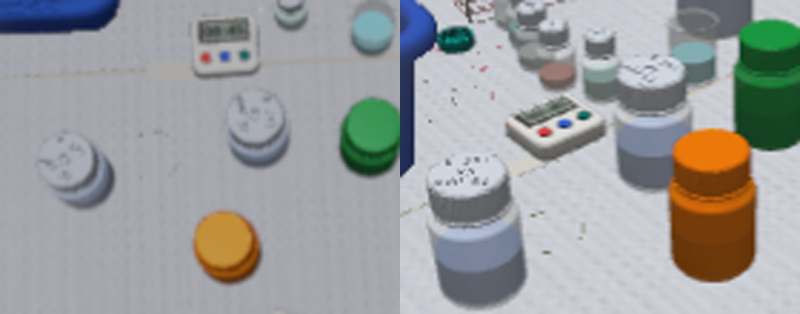

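The crop confirms it: the two white-cap bottles with bluish liquid are the only matching ones, b1 at top (164,185) → (0.513,0.302) and b2 at top (230,170) → (0.540,0.134). The tray centre is about (0.517,-0.159). I'll approach b1 first, keeping the current yaw.

Emit:
{"api": "step_arm", "payload": {"commands": [{"travel":[-0.042,-0.022,0],"turn":[0,0,0]},{"travel":[-0.084,-0.045,0],"turn":[0,0,0]},{"travel":[-0.126,-0.067,0],"turn":[0,0,0]},{"travel":[-0.168,-0.09,0],"turn":[0,0,0]},{"travel":[-0.21,-0.112,0],"turn":[0,0,0]}], "gripper": 1.0}}

```text
time: 0.6
position: [0.3437, 0.4632, 0.2362]
tool_rot: [-0.412, -3.114, 0.001]
ft_force: [0.3, 1.4, 0.1]
grip_width: 0.998
grip_force: 0.0
```

Emit:
{"api": "step_arm", "payload": {"commands": [{"travel":[-0.042,-0.022,0],"turn":[0,0,0]},{"travel":[-0.084,-0.045,0],"turn":[0,0,0]},{"travel":[-0.126,-0.067,0],"turn":[0,0,0]},{"travel":[-0.168,-0.09,0],"turn":[0,0,0]},{"travel":[-0.207,-0.112,0],"turn":[0,0,0]}]}}

```text
time: 1.1
position: [0.5146, 0.301, 0.2363]
tool_rot: [-0.412, -3.114, 0.001]
ft_force: [0.5, 0.0, 0.2]
grip_width: 0.997
grip_force: 0.0
```

```bash
cat >> h.py <<'E'
from scipy.spatial.transform import Rotation as Ro
def delta(target):
    s=ctrl.get_state(); R=Ro.from_rotvec(s["tool_rot"]); y=R.as_matrix()[:,1]
    print("t",round(float(s["time"]),2),"pos",np.round(s["position"],4),"closing deg",np.degrees(np.arctan2(y[1],y[0])).round(1),"z",R.as_matrix()[:,2].round(3),
     "F",np.round(s["ft_force"],2),"grip",round(float(s["grip_width"]),3),round(float(s["grip_force"]),1),"q7",s["joint_positions"].round(2))
    print("tool delta",R.inv().apply(np.array(target)-s["position"]).round(4))
E
python3 - <<'E'
from h import *
def tri(a,b):
    (c1,d1),(c2,d2)=ray("top",*a),ray("scene",*b); d1/=np.linalg.norm(d1);d2/=np.linalg.norm(d2)
    A=np.array([d1,-d2]).T; k=np.linalg.lstsq(A,c2-c1,rcond=None)[0]; p,q=c1+k[0]*d1,c2+k[1]*d2
    return ((p+q)/2).round(4),np.linalg.norm(p-q).round(4)
print(tri((163.8,185.3),(163.8,200.2)),tri((230,170.3),(228.2,164.5)))
delta([.513,.302,.05])
E
```

```text
(array([0.5102, 0.3034, 0.0911]), np.float64(0.0009)) (array([0.5409, 0.1331, 0.0905]), np.float64(0.0013))
t 1.1 pos [0.5146 0.301  0.2363] closing deg 74.9 z [-0. -0. -1.] F [0.51 0.   0.23] grip 0.997 0.0 q7 [-0.77  0.21  0.22  1.6  -0.05  1.34  0.77]
tool delta [0.0018 0.0006 0.1863]
```

Emit:
{"api": "step_arm", "payload": {"commands": [{"travel":[0.003,0.001,0.03],"turn":[0,0,0]},{"travel":[0.003,0.001,0.07],"turn":[0,0,0]},{"travel":[0.003,0.001,0.11],"turn":[0,0,0]},{"travel":[0.003,0.001,0.14],"turn":[0,0,0]},{"travel":[0.003,0.001,0.16],"turn":[0,0,0]}]}}

```text
time: 1.6
position: [0.509, 0.3037, 0.0733]
tool_rot: [-0.411, -3.111, 0.005]
ft_force: [-0.1, 0.1, 0.8]
grip_width: 0.998
grip_force: 0.0
```

Emit:
{"api": "step_arm", "payload": {"commands": [{"travel":[0,0,0.013],"turn":[0,0,0]},{"travel":[0,0,0.026],"turn":[0,0,0]},{"travel":[0,0,0.026],"turn":[0,0,0]},{"travel":[0,0,0.026],"turn":[0,0,0]}]}}

```text
time: 2.0
position: [0.5112, 0.3051, 0.0512]
tool_rot: [0.411, 3.114, 0.001]
ft_force: [-0.1, 0.7, 0.1]
grip_width: 1.002
grip_force: 0.0
```

Emit:
{"api": "step_arm", "payload": {"commands": [{"travel":[0,0,0],"turn":[0,0,0]},{"travel":[0,0,0],"turn":[0,0,0]},{"travel":[0,0,0],"turn":[0,0,0]},{"travel":[0,0,0],"turn":[0,0,0]},{"travel":[0,0,0],"turn":[0,0,0]}], "gripper": 0.5, "force": 30}}

```text
time: 2.5
position: [0.5109, 0.305, 0.051]
tool_rot: [0.411, 3.114, 0.001]
ft_force: [-0.5, 0.8, 0.7]
grip_width: 0.674
grip_force: 30.0
```

Emit:
{"api": "step_arm", "payload": {"commands": [{"travel":[0,0,-0.005],"turn":[0,0,0]},{"travel":[0,0,-0.015],"turn":[0,0,0]},{"travel":[0,0,-0.03],"turn":[0,0,0]},{"travel":[0,0,-0.04],"turn":[0,0,0]},{"travel":[0,0,-0.04],"turn":[0,0,0]}]}}

```text
time: 3.0
position: [0.5122, 0.3057, 0.0933]
tool_rot: [0.411, 3.111, 0.005]
ft_force: [0.2, 0.3, -2.4]
grip_width: 0.676
grip_force: 30.0
```

Emit:
{"api": "step_arm", "payload": {"commands": [{"travel":[0,0,0],"turn":[0,0,0]},{"travel":[0,0,0],"turn":[0,0,0]},{"travel":[0,0,0],"turn":[0,0,0]}]}}

```text
time: 3.3
position: [0.5103, 0.3046, 0.0899]
tool_rot: [-0.411, -3.114, 0.001]
ft_force: [-0.1, -0.3, -1.3]
grip_width: 0.677
grip_force: 30.0
```

Emit:
{"api": "step_arm", "payload": {"commands": [{"travel":[0,0,0],"turn":[0,0,0]},{"travel":[0,0,0],"turn":[0,0,0]}]}}

```text
time: 3.5
position: [0.5106, 0.3047, 0.0902]
tool_rot: [-0.412, -3.114, 0.001]
ft_force: [0.7, -0.0, -1.4]
grip_width: 0.673
grip_force: 30.0
```

Run:
```python
from h import *
delta([.517,-.159,.20])
cv2.imwrite("pics/lift1.png",ctrl.get_image("scene")[:,:,::-1])
```

```text
t 3.5 pos [0.5106 0.3047 0.0902] closing deg 74.9 z [-0. -0. -1.] F [ 0.71 -0.02 -1.39] grip 0.673 30.0 q7 [-0.76  0.32  0.21  1.77 -0.08  1.06  0.78]
tool delta [-0.1266 -0.4461 -0.1097]
```

View pics/lift1.png

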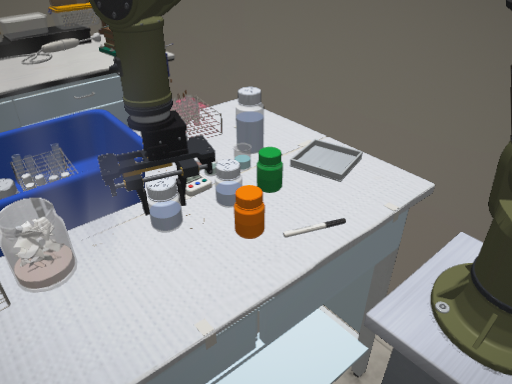

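The picture shows the b1 bottle held clear of the bench, at about (163,207). It loads the wrist with only about 1.5 N, so it is the light one. I'll set it down where it was.

Emit:
{"api": "step_arm", "payload": {"commands": [{"travel":[0,0,0.012],"turn":[0,0,0]},{"travel":[0,0,0.024],"turn":[0,0,0]},{"travel":[0,0,0.034],"turn":[0,0,0]},{"travel":[0,0,0.038],"turn":[0,0,0]},{"travel":[0,0,0.04],"turn":[0,0,0]}]}}

```text
time: 4.05
position: [0.5098, 0.304, 0.0508]
tool_rot: [-0.411, -3.112, 0.003]
ft_force: [-7.5, -3.8, 16.0]
grip_width: 0.677
grip_force: 30.0
```

Emit:
{"api": "step_arm", "payload": {"commands": [{"travel":[0,0,0],"turn":[0,0,0]},{"travel":[0,0,0],"turn":[0,0,0]},{"travel":[0,0,0],"turn":[0,0,0]}]}}

```text
time: 4.35
position: [0.5105, 0.3046, 0.0509]
tool_rot: [-0.412, -3.114, 0.001]
ft_force: [-3.2, -2.0, 5.7]
grip_width: 0.678
grip_force: 30.0
```

Emit:
{"api": "step_arm", "payload": {"commands": [{"travel":[0,0,0],"turn":[0,0,0]},{"travel":[0,0,0],"turn":[0,0,0]},{"travel":[0,0,0],"turn":[0,0,0]},{"travel":[0,0,0],"turn":[0,0,0]},{"travel":[0,0,0],"turn":[0,0,0]}], "gripper": 1.0}}

```text
time: 4.85
position: [0.5108, 0.3049, 0.0504]
tool_rot: [0.411, 3.114, 0.0]
ft_force: [0.7, -0.7, 0.7]
grip_width: 0.978
grip_force: 0.0
```

Emit:
{"api": "step_arm", "payload": {"commands": [{"travel":[0,0,-0.02],"turn":[0,0,0]},{"travel":[0,0,-0.05],"turn":[0,0,0]},{"travel":[0,0,-0.09],"turn":[0,0,0]},{"travel":[0,0,-0.12],"turn":[0,0,0]},{"travel":[0,0,-0.13],"turn":[0,0,0]}]}}

```text
time: 5.35
position: [0.5126, 0.3059, 0.1845]
tool_rot: [0.411, 3.11, 0.007]
ft_force: [-0.2, -0.1, -0.1]
grip_width: 1.001
grip_force: 0.0
```

Emit:
{"api": "step_arm", "payload": {"commands": [{"travel":[-0.014,-0.03,0],"turn":[0,0,8]},{"travel":[-0.029,-0.062,0],"turn":[0,0,16]},{"travel":[-0.044,-0.094,0],"turn":[0,0,24]},{"travel":[-0.059,-0.126,0],"turn":[0,0,32]},{"travel":[-0.074,-0.158,0],"turn":[0,0,40]}]}}

```text
time: 5.85
position: [0.5407, 0.1315, 0.1795]
tool_rot: [-1.459, -2.781, 0.001]
ft_force: [1.3, -0.1, -0.0]
grip_width: 1.003
grip_force: 0.0
```

Emit:
{"api": "step_arm", "payload": {"commands": [{"travel":[0,0,0],"turn":[0,0,0]},{"travel":[0,0,0],"turn":[0,0,0]}]}}

```text
time: 6.05
position: [0.5408, 0.1322, 0.1797]
tool_rot: [-1.453, -2.784, 0.001]
ft_force: [0.6, 0.5, -0.4]
grip_width: 0.997
grip_force: 0.0
```

Run:
```python
from h import *
delta([.541,.1335,.05])
```

```text
t 6.05 pos [0.5408 0.1322 0.1797] closing deg 34.9 z [-0.001 -0.    -1.   ] F [ 0.63  0.52 -0.4 ] grip 0.997 0.0 q7 [-0.64  0.16  0.4   1.77 -0.07  1.22  0.38]
tool delta [0.0009 0.001  0.1297]
```

Emit:
{"api": "step_arm", "payload": {"commands": [{"travel":[0.001,0.001,0.03],"turn":[0,0,0]},{"travel":[0.001,0.001,0.06],"turn":[0,0,0]},{"travel":[0.001,0.001,0.09],"turn":[0,0,0]},{"travel":[0.001,0.001,0.115],"turn":[0,0,0]},{"travel":[0.001,0.001,0.13],"turn":[0,0,0]}]}}

```text
time: 6.55
position: [0.5394, 0.1359, 0.0477]
tool_rot: [-1.446, -2.786, 0.004]
ft_force: [-0.3, 0.0, -0.0]
grip_width: 1.004
grip_force: 0.0
```

Emit:
{"api": "step_arm", "payload": {"commands": [{"travel":[0,0,0],"turn":[0,0,0]},{"travel":[0,0,0],"turn":[0,0,0]}]}}

```text
time: 6.75
position: [0.5417, 0.1352, 0.051]
tool_rot: [1.45, 2.787, 0.001]
ft_force: [-0.2, 0.0, 0.5]
grip_width: 0.999
grip_force: 0.0
```

Emit:
{"api": "step_arm", "payload": {"commands": [{"travel":[0,0,0],"turn":[0,0,0]},{"travel":[0,0,0],"turn":[0,0,0]},{"travel":[0,0,0],"turn":[0,0,0]},{"travel":[0,0,0],"turn":[0,0,0]},{"travel":[0,0,0],"turn":[0,0,0]}], "gripper": 0.5, "force": 35}}

```text
time: 7.25
position: [0.5414, 0.1343, 0.051]
tool_rot: [-1.452, -2.786, -0.0]
ft_force: [-1.2, -0.4, 3.5]
grip_width: 0.667
grip_force: 35.0
```

Emit:
{"api": "step_arm", "payload": {"commands": [{"travel":[0,0,-0.005],"turn":[0,0,0]},{"travel":[0,0,-0.015],"turn":[0,0,0]},{"travel":[0,0,-0.03],"turn":[0,0,0]},{"travel":[0,0,-0.04],"turn":[0,0,0]},{"travel":[0,0,-0.04],"turn":[0,0,0]}]}}

```text
time: 7.75
position: [0.5431, 0.1349, 0.093]
tool_rot: [1.451, 2.783, 0.006]
ft_force: [-0.5, 0.3, -4.7]
grip_width: 0.664
grip_force: 35.0
```

Emit:
{"api": "step_arm", "payload": {"commands": [{"travel":[0,0,0],"turn":[0,0,0]},{"travel":[0,0,0],"turn":[0,0,0]},{"travel":[0,0,0],"turn":[0,0,0]},{"travel":[0,0,0],"turn":[0,0,0]}]}}

```text
time: 8.15
position: [0.5411, 0.1343, 0.0901]
tool_rot: [-1.452, -2.785, 0.001]
ft_force: [-0.3, 0.5, -5.2]
grip_width: 0.661
grip_force: 35.0
```

Run:
```python
from h import *
delta([.517,-.159,.20])
```

```text
t 8.15 pos [0.5411 0.1343 0.0901] closing deg 34.9 z [-0.001 -0.    -1.   ] F [-0.27  0.5  -5.25] grip 0.661 35.0 q7 [-0.63  0.25  0.39  1.87 -0.11  1.04  0.41]
tool delta [-0.2266 -0.1878 -0.1098]
```

b2 reads about 5.2 N, so it is the heavy one. I'll carry it over the green bottle to the tray.

Emit:
{"api": "step_arm", "payload": {"commands": [{"travel":[0,0,-0.015],"turn":[0,0,0]},{"travel":[0,0,-0.04],"turn":[0,0,0]},{"travel":[0,0,-0.07],"turn":[0,0,0]},{"travel":[0,0,-0.095],"turn":[0,0,0]},{"travel":[0,0,-0.11],"turn":[0,0,0]}]}}

```text
time: 8.65
position: [0.5426, 0.1346, 0.204]
tool_rot: [1.451, 2.783, 0.005]
ft_force: [0.8, 0.8, -4.4]
grip_width: 0.662
grip_force: 35.0
```

Emit:
{"api": "step_arm", "payload": {"commands": [{"travel":[-0.01,-0.008,0],"turn":[0,0,0]},{"travel":[-0.03,-0.025,0],"turn":[0,0,0]},{"travel":[-0.055,-0.046,0],"turn":[0,0,0]},{"travel":[-0.08,-0.066,0],"turn":[0,0,0]},{"travel":[-0.105,-0.087,0],"turn":[0,0,0]}]}}

```text
time: 9.15
position: [0.5288, -0.004, 0.199]
tool_rot: [-1.452, -2.784, 0.003]
ft_force: [0.0, -0.9, -4.9]
grip_width: 0.665
grip_force: 35.0
```

Emit:
{"api": "step_arm", "payload": {"commands": [{"travel":[-0.025,-0.021,0],"turn":[0,0,0]},{"travel":[-0.05,-0.042,0],"turn":[0,0,0]},{"travel":[-0.075,-0.062,0],"turn":[0,0,0]},{"travel":[-0.1,-0.083,0],"turn":[0,0,0]},{"travel":[-0.121,-0.101,0],"turn":[0,0,0]}]}}

```text
time: 9.65
position: [0.5147, -0.1616, 0.1992]
tool_rot: [-1.454, -2.783, 0.003]
ft_force: [0.3, -0.0, -5.3]
grip_width: 0.665
grip_force: 35.0
```

Emit:
{"api": "step_arm", "payload": {"commands": [{"travel":[0,0,0],"turn":[0,0,0]},{"travel":[0,0,0],"turn":[0,0,0]},{"travel":[0,0,0],"turn":[0,0,0]}]}}

```text
time: 9.95
position: [0.5162, -0.1577, 0.1996]
tool_rot: [-1.45, -2.785, -0.0]
ft_force: [0.4, 0.0, -5.0]
grip_width: 0.664
grip_force: 35.0
```

Run:
```python
from h import *
delta([.517,-.159,.056])
cv2.imwrite("pics/over.png",ctrl.get_image("scene")[:,:,::-1])
```

```text
t 9.95 pos [ 0.5162 -0.1577  0.1996] closing deg 35.0 z [-0.002  0.001 -1.   ] F [ 0.44  0.01 -5.02] grip 0.664 35.0 q7 [-0.34  0.12  0.63  1.8  -0.07  1.25  0.93]
tool delta [-0.0018  0.      0.1436]
```

View pics/over.png

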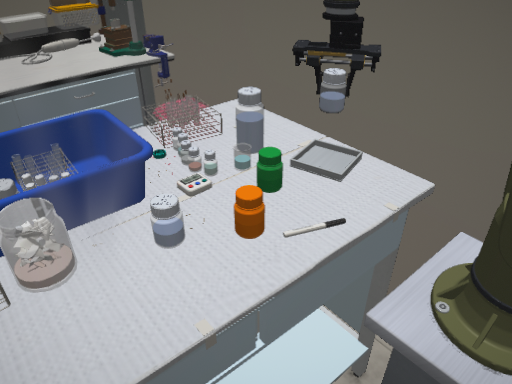

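The light bottle stands upright again at (167,218), and the heavy one hangs upright above the tray at (333,88). I'll lower it, slowly at the end.

Emit:
{"api": "step_arm", "payload": {"commands": [{"travel":[0,0,0.02],"turn":[0,0,0]},{"travel":[0,0,0.05],"turn":[0,0,0]},{"travel":[0,0,0.08],"turn":[0,0,0]},{"travel":[0,0,0.105],"turn":[0,0,0]},{"travel":[0,0,0.12],"turn":[0,0,0]}]}}

```text
time: 10.5
position: [0.5156, -0.1569, 0.0782]
tool_rot: [-1.447, -2.785, 0.001]
ft_force: [-0.9, 0.4, -5.0]
grip_width: 0.66
grip_force: 35.0
```

Emit:
{"api": "step_arm", "payload": {"commands": [{"travel":[0,0,0.006],"turn":[0,0,0]},{"travel":[0,0,0.012],"turn":[0,0,0]},{"travel":[0,0,0.016],"turn":[0,0,0]},{"travel":[0,0,0.018],"turn":[0,0,0]},{"travel":[0,0,0.02],"turn":[0,0,0]}]}}

```text
time: 11.0
position: [0.5174, -0.1586, 0.0611]
tool_rot: [1.451, 2.785, 0.001]
ft_force: [-0.2, 0.2, -5.0]
grip_width: 0.663
grip_force: 35.0
```

Emit:
{"api": "step_arm", "payload": {"commands": [{"travel":[0,0,0.001],"turn":[0,0,0]},{"travel":[0,0,0.002],"turn":[0,0,0]},{"travel":[0,0,0.002],"turn":[0,0,0]},{"travel":[0,0,0.002],"turn":[0,0,0]}]}}

```text
time: 11.4
position: [0.5169, -0.1586, 0.0587]
tool_rot: [1.452, 2.786, 0.0]
ft_force: [0.3, 0.7, -5.0]
grip_width: 0.663
grip_force: 35.0
```

Still carrying the full weight, so I'll continue in 1 mm steps.

Emit:
{"api": "step_arm", "payload": {"commands": [{"travel":[0,0,0.001],"turn":[0,0,0]},{"travel":[0,0,0.002],"turn":[0,0,0]},{"travel":[0,0,0.002],"turn":[0,0,0]}]}}

```text
time: 11.7
position: [0.5166, -0.1585, 0.0564]
tool_rot: [-1.452, -2.786, 0.0]
ft_force: [-0.3, 0.8, -4.5]
grip_width: 0.663
grip_force: 35.0
```

Emit:
{"api": "step_arm", "payload": {"commands": [{"travel":[0,0,0.001],"turn":[0,0,0]},{"travel":[0,0,0.0015],"turn":[0,0,0]},{"travel":[0,0,0.0015],"turn":[0,0,0]}]}}

```text
time: 12.0
position: [0.5168, -0.1585, 0.0551]
tool_rot: [1.452, 2.786, 0.0]
ft_force: [-0.1, 0.4, -4.7]
grip_width: 0.658
grip_force: 35.0
```

Emit:
{"api": "step_arm", "payload": {"commands": [{"travel":[0,0,0.001],"turn":[0,0,0]},{"travel":[0,0,0.001],"turn":[0,0,0]},{"travel":[0,0,0.001],"turn":[0,0,0]}]}}

```text
time: 12.3
position: [0.5169, -0.1586, 0.055]
tool_rot: [1.452, 2.786, 0.001]
ft_force: [-3.9, 1.2, 6.1]
grip_width: 0.664
grip_force: 35.0
```

Emit:
{"api": "step_arm", "payload": {"commands": [{"travel":[0,0,0.001],"turn":[0,0,0]},{"travel":[0,0,0.001],"turn":[0,0,0]},{"travel":[0,0,0.001],"turn":[0,0,0]}]}}

```text
time: 12.6
position: [0.5169, -0.1587, 0.0549]
tool_rot: [-1.452, -2.786, -0.002]
ft_force: [-6.7, 2.4, 13.2]
grip_width: 0.663
grip_force: 35.0
```

The bottle is on the tray floor. I'll release it and retreat.

Emit:
{"api": "step_arm", "payload": {"commands": [{"travel":[0,0,-0.001],"turn":[0,0,0]},{"travel":[0,0,-0.001],"turn":[0,0,0]}]}}

```text
time: 12.8
position: [0.5169, -0.1586, 0.0549]
tool_rot: [1.452, 2.786, 0.001]
ft_force: [-3.6, 0.8, 7.1]
grip_width: 0.658
grip_force: 35.0
```

Emit:
{"api": "step_arm", "payload": {"commands": [{"travel":[0,0,0],"turn":[0,0,0]},{"travel":[0,0,0],"turn":[0,0,0]},{"travel":[0,0,0],"turn":[0,0,0]},{"travel":[0,0,0],"turn":[0,0,0]},{"travel":[0,0,0],"turn":[0,0,0]}], "gripper": 1.0}}

```text
time: 13.3
position: [0.5169, -0.1585, 0.054]
tool_rot: [1.452, 2.786, 0.0]
ft_force: [0.4, -0.7, 0.3]
grip_width: 0.975
grip_force: 0.0
```

Emit:
{"api": "step_arm", "payload": {"commands": [{"travel":[0,0,-0.02],"turn":[0,0,0]},{"travel":[0,0,-0.05],"turn":[0,0,0]},{"travel":[0,0,-0.09],"turn":[0,0,0]},{"travel":[0,0,-0.13],"turn":[0,0,0]},{"travel":[0,0,-0.15],"turn":[0,0,0]}]}}

```text
time: 13.8
position: [0.5183, -0.1592, 0.2077]
tool_rot: [1.45, 2.781, 0.003]
ft_force: [0.9, 0.1, -0.8]
grip_width: 1.005
grip_force: 0.0
```

Emit:
{"api": "step_arm", "payload": {"commands": [{"travel":[0,0,0],"turn":[0,0,0]},{"travel":[0,0,0],"turn":[0,0,0]},{"travel":[0,0,0],"turn":[0,0,0]}]}}

```text
time: 14.1
position: [0.5159, -0.1582, 0.2025]
tool_rot: [-1.451, -2.784, 0.001]
ft_force: [0.3, 1.1, 0.5]
grip_width: 1.003
grip_force: 0.0
```

Run:
```python
from h import *
delta([.517,-.159,.2])
cv2.imwrite("pics/end.png",ctrl.get_image("scene")[:,:,::-1])
```

```text
t 14.1 pos [ 0.5159 -0.1582  0.2025] closing deg 34.9 z [-0.003  0.    -1.   ] F [0.34 1.06 0.47] grip 1.003 0.0 q7 [-0.34  0.11  0.64  1.79 -0.07  1.26  0.92]
tool delta [-0.0013  0.0005  0.0025]
```

View pics/end.png

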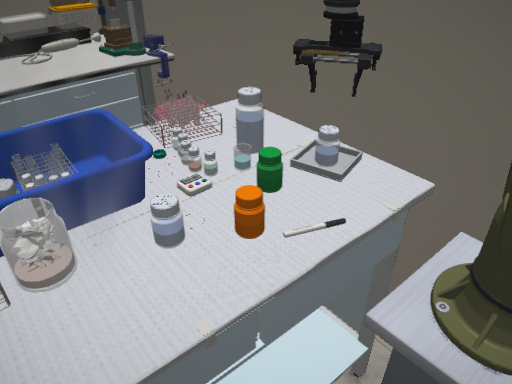

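The heavy bottle stands upright in the middle of the tray at (327,147), and the light one stands on the bench at (167,218). The gripper is clear of everything, so I'll hand in.

```bash
python3 -c "
from bench import ctrl
print(ctrl.close_job())"
```

```text
the job is handed in; nothing more can be done
None
```

I handed the job in after about 14 s of robot time: the heavier bottle (about 5 N on lifting, against about 1.5 N for the other) stands upright near the middle of the tray, and the lighter one stands upright on the bench at its original spot; no verdict was returned.

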